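Refill the lacquer bottle rack and hang the basket back up

TASK

Two cells of the plywood bottle rack are empty: take the two spare lacquer bottles out of the green basket and gently set one upright in each empty cell, all the way down, without disturbing the bottles already there. Then hang the emptied basket by the middle of its handle across both prongs of the double hook so that it hangs freely and still, and leave everything else on the bench where it is.

Things in the scene. Friction and masses are not known exactly. Their poses are not given: they have to be found in the camera images.
- rack: fixed plywood bottle rack, 128 (x) x 184 (y) x 45 mm high, 2 x 3 square cells (pitch 56 mm both ways), each 46 mm wide, 38 mm deep, floor 7 mm above the bench; four cells hold bottles, two are empty (a thin dark stain on the floor), which two differs each time; origin: centre of its underside, x and y along its sides
- rack_hole0 (a point): centre of the mouth of rack cell 0, level with the rack's top (38 mm above the cell floor); cells 0 to 2 are the row at the rack's -x side in order of growing y, 3 to 5 the row at +x; axes as the rack
- rack_hole1 (a point): centre of the mouth of rack cell 1, level with the rack's top (38 mm above the cell floor); cells 0 to 2 are the row at the rack's -x side in order of growing y, 3 to 5 the row at +x; axes as the rack
- rack_hole2 (a point): centre of the mouth of rack cell 2, level with the rack's top (38 mm above the cell floor); cells 0 to 2 are the row at the rack's -x side in order of growing y, 3 to 5 the row at +x; axes as the rack
- rack_hole3 (a point): centre of the mouth of rack cell 3, level with the rack's top (38 mm above the cell floor); cells 0 to 2 are the row at the rack's -x side in order of growing y, 3 to 5 the row at +x; axes as the rack
- rack_hole4 (a point): centre of the mouth of rack cell 4, level with the rack's top (38 mm above the cell floor); cells 0 to 2 are the row at the rack's -x side in order of growing y, 3 to 5 the row at +x; axes as the rack
- rack_hole5 (a point): centre of the mouth of rack cell 5, level with the rack's top (38 mm above the cell floor); cells 0 to 2 are the row at the rack's -x side in order of growing y, 3 to 5 the row at +x; axes as the rack
- bottle_a: small amber glass lacquer bottle, round, 34 mm body diameter, white screw cap 26 mm in diameter from 66 to 92 mm height (whole bottle 92 mm tall), 70 g; origin: centre of its underside, z up along the bottle. Already stands in one of the rack's cells and stays there
- bottle_b: small amber glass lacquer bottle, round, 34 mm body diameter, white screw cap 26 mm in diameter from 66 to 92 mm height (whole bottle 92 mm tall), 70 g; origin: centre of its underside, z up along the bottle. Already stands in one of the rack's cells and stays there
- bottle_c: small amber glass lacquer bottle, round, 34 mm body diameter, white screw cap 26 mm in diameter from 66 to 92 mm height (whole bottle 92 mm tall), 70 g; origin: centre of its underside, z up along the bottle. Already stands in one of the rack's cells and stays there
- bottle_d: small amber glass lacquer bottle, round, 34 mm body diameter, white screw cap 26 mm in diameter from 66 to 92 mm height (whole bottle 92 mm tall), 70 g; origin: centre of its underside, z up along the bottle. Already stands in one of the rack's cells and stays there
- spare_a: small amber glass lacquer bottle, round, 34 mm body diameter, white screw cap 26 mm in diameter from 66 to 92 mm height (whole bottle 92 mm tall), 70 g; origin: centre of its underside, z up along the bottle. A spare: starts standing in the green basket, on the basket's -x side of the handle
- spare_b: small amber glass lacquer bottle, round, 34 mm body diameter, white screw cap 26 mm in diameter from 66 to 92 mm height (whole bottle 92 mm tall), 70 g; origin: centre of its underside, z up along the bottle. A spare: starts standing in the green basket, on the basket's +x side of the handle
- basket: loose green plastic basket, open top, tub 150 (x) x 100 (y) x 48 mm high, walls and floor 3 mm, 180 g, with a rigid black handle over its middle: uprights at y = +-53 mm carry a straight level bar along y. It holds the two spares at the start. Origin: centre of its underside
- basket_grip (a point): middle of the basket's handle bar, 133 mm above the basket's underside; the bar is 12 mm wide (x), 14 mm tall (z), 128 mm long along y (100 mm free between the uprights, and 78 mm free height from the tub rim to the bar's underside); axes as the basket
- hook: fixed steel stand with a double hook: two level round prongs, 8 mm thick, at y = +-38 mm, tops 204 mm above the bench, reach to -x from a crossbar on a post and end at x = -140 mm in upturned orange tips (tops 228 mm high). The prongs must enter level, tips first, between basket tub and bar; the gripper fits between them. Crossbar top 211 mm high. Origin: foot of the post, on the bench
- hook_seat (a point): the place for the underside of the middle of the basket's bar when hung: midway between the two prongs, level with their tops (204 mm above the bench), 108 mm from the post and 32 mm from the upturned tips; axes as the stand (x towards the post)
- spray_can: white and blue spray can, 62 mm across, 177 mm tall; a bystander, to be left where it is. Origin: underside centre
- glue_bottle: white glue bottle with a pointed nozzle, 54 mm across, 175 mm tall; a bystander, to be left where it is. Origin: underside centre
- tape_roll: green roll of masking tape lying flat, 90 mm across, 24 mm high; a bystander, to be left where it is. Origin: underside centre
- putty_knife: putty knife lying flat, about 200 mm long; a bystander, to be left where it is. Origin: underside (about mid-length)
- oak_sample: oak floor sample lying flat, 80 x 100 x 12 mm; a bystander, to be left where it is. Origin: underside centre
- pale_sample: pale floor sample lying flat, 90 x 160 x 12 mm; a bystander, to be left where it is. Origin: underside centre
Not all that is in view belongs to the job. Leave any red look-alike of the spare_b alone.

How it is judged:
By the outcome, as a careful person would: the job done as asked, in the order asked, and still so for the second after the job is handed in, with the robot touching nothing.
It also fails if it takes over 72 s, if anything falls off the work surface, if the arm or the gripper's body presses on something with over 40 N, if the wrist force passes 120 N, or if a joint passes its speed limit or range.

ROBOT

A 7-joint arm with a two-finger parallel gripper is mounted at the origin on the work surface. World frame = base frame: x ahead of the robot, y to its left, z up, the work surface at z = 0. Lengths are in m, angles in degrees, forces in N, time in s.
With the tool pointing down it reaches from about 0.425 to 0.875 m from the base axis. Payload 4.7 kg.
Tool frame: the origin (TCP) lies at the very end of the fingers, on their centre line; the grasp point (between the pads) lies 19 mm behind it; z points along the fingers, y is the line along which they close (so a half turn about z gives the same grasp; the last joint's range is limited). The gripper opens to 87 mm and grips with 3 to 60 N. Pads are 19 mm wide; open, the fingers measure 117 mm over their backs; the gripper's body (75 mm by 190 mm) begins 51 mm behind the grasp point.
Start: joints at [-69.265, 18.392, -4.016, 83.108, 1.295, 78.541, -3.26], TCP at [0.222, 0.611, 0.223] pointing down, gripper open.
Joint ranges: [-163.93, 163.93], [-17.29, 119.83], [-79.2, 71.16], [3.27, 140.29], [-89.18, 269.18], [5.43, 117.66], [-154.24, 154.24]. Speed limits (degrees/s): [147.25, 147.25, 180, 180, 180, 180, 180].

INTERFACE

Orientations are given as [roll, pitch, yaw] about the fixed x, y, z axes, in that order (R = Rz(yaw) Ry(pitch) Rx(roll)).
In Python, from cell import get_obs, cams, ticket, finder gives the robot as it stands.
- The arm moves only by the shell command python3 -m creep 'ROWS' [FORCE]. ROWS is text: rows parted by semicolons, each of 5 numbers parted by spaces: the shift along the world's x, y, z in m, then the turn about the world's z in degrees, then the finger opening in m, from 0 to 0.087. A call has 1 to 8 rows; each row shifts and turns the commanded pose from where the row before left it; what a row does not reach is not made up. A row lasts 1/8 s, in which the tool goes at most 62.5 mm and 10.7 degrees, less where a joint would pass 70% of its speed; a pose out of reach is approached as far as the arm can. A call with a gripper value outside its range is refused whole. The fingers move at their own pace and stop on an object; FORCE is the grip in N (left out, the last holds). Time passes only in rows, so rows that do not move let the fingers close. It gives the time, the measured TCP pose, the force, the opening and the grip force at its end, in the units of the state.
- get_obs(): the state, without advancing time (a new reading comes with each control period).
- cams.read_camera(name): name is "side" or "top"; returns the picture (420x560x3 uint8, red, green, blue); there is no depth.
- cams.calibration(name): a dict with "fx", "fy", "cx", "cy" (pixels), "extrinsics" (4x4, takes a point from world to camera coordinates). Camera axes: x right, y down, z forward; pixel columns grow to the right and rows downward; lengths in m; the calibration is good to about 2 mm. A picture is of the moment at which its call begins. calibration takes no time and is no camera call.
- ticket.sign_off(): hands the job in; it is judged then, once.
Trained networks look in the newest picture that a camera, given by its name, has taken for a name from the list of things; names that differ only in an ending like _2 or _b are one class to them, and where a whole thing is asked for, a point or a joint stands for the part that bears it (a point fixed in the world has none). Each returns a list of dicts, best first, with "p" (0 to 1); they miss things now and then, are a little off and sometimes report something else, mostly with a low value. They report only what shows in the picture. A call takes as long as a camera call. They do not tell look-alikes from the thing itself.
- finder.masks_of(name, camera): "mask" (420x560 bool, what is visible of it) and "xy" ([column, row] in pixels, amid what is visible of it).
- finder.tip_of(name, camera): "xy" ([column, row] in pixels: a listed point, or the origin of a listed thing).
The state is a dict: "time_s": time; "qpos": joint angles; "joint_velocities": joint speeds; "effort": joint torques, N m; "tool_pos": TCP position; "tool_rot": TCP orientation; "force": force on the tool from outside, world axes, zero at the start; "wrist_torque": the same for the moment, N m; "grip_width": finger opening in m; "grasp_force": force on a finger pad.
Only numpy, scipy, OpenCV 4.12 (cv2) and the standard library are available. Lean on these libraries where they do the work, as an engineer would, in place of code of your own. Each camera call takes 0.05 s, during which the arm holds its last target. There are 200 camera calls.

## Working session

There is one attempt and no reset: what is moved stays moved. The work goes in short steps, Python scripts to look and compute and a shell command to move; the robot and the scene stay as the last step left them, time stands still between calls to the robot, and variables do not carry over. Pictures are saved under pics/ and viewed, at most 10 in all, crops included, and the job is handed in when it is done.

```bash
mkdir -p pics; cat > h.py <<'E'
import numpy as np,cv2
from cell import get_obs,cams,ticket,finder
def snap(c,n):
    im=cams.read_camera(c); cv2.imwrite(f'pics/{n}.png',im[:,:,::-1]); return im
def proj(c,P):
    k=cams.calibration(c);E=np.array(k['extrinsics']);p=E[:3,:3]@np.array(P)+E[:3,3]
    return np.array([k['fx']*p[0]/p[2]+k['cx'],k['fy']*p[1]/p[2]+k['cy']])
def onz(c,uv,z):
    k=cams.calibration(c);E=np.array(k['extrinsics']);R=E[:3,:3];o=-R.T@E[:3,3]
    d=R.T@np.array([(uv[0]-k['cx'])/k['fx'],(uv[1]-k['cy'])/k['fy'],1]);return o+d*(z-o[2])/d[2]
E
python3 - <<'E'
from h import *
np.set_printoptions(precision=3,suppress=True)
for c in('top','side'):
    snap(c,c+'0');E=np.array(cams.calibration(c)['extrinsics']);print(c,-E[:3,:3].T@E[:3,3],E[2,:3])
Z=dict(rack_hole0=.045,rack_hole2=.045,rack_hole3=.045,rack_hole5=.045,basket_grip=.133,basket=0,hook=0,hook_seat=.204,spare_a=.003,spray_can=0,glue_bottle=0,tape_roll=0,putty_knife=0,oak_sample=0,pale_sample=0)
for n in Z:
  for c in('top','side'):
    for r in finder.tip_of(n,c)[:7 if n=='spare_a' else 1]: print(n,c,round(r['p'],2),np.round(r['xy'],1),onz(c,r['xy'],Z[n])[:2])
print(get_obs())
E
```

```text
top [ 0.285 -0.008  1.371] [ 0.206  0.017 -0.979]
side [0.009 0.601 0.599] [ 0.596 -0.643 -0.481]
rack_hole0 top 0.97 [168.3 248.4] [0.433 0.278]
rack_hole0 side 0.98 [230.9 343.4] [0.431 0.285]
rack_hole2 top 0.97 [168.3 248.4] [0.433 0.278]
rack_hole2 side 0.98 [230.9 343.4] [0.431 0.285]
rack_hole3 top 0.97 [168.3 248.4] [0.433 0.278]
rack_hole3 side 0.98 [230.9 343.4] [0.431 0.285]
rack_hole5 top 0.97 [168.3 248.4] [0.433 0.278]
rack_hole5 side 0.98 [230.9 343.4] [0.431 0.285]
basket_grip top 0.69 [317.7 216.2] [ 0.536 -0.083]
basket_grip side 0.58 [312.9 213.6] [ 0.532 -0.08 ]
basket top 0.82 [312.1 224.1] [ 0.541 -0.078]
basket side 0.97 [311.8 254.7] [ 0.539 -0.092]
hook top 0.75 [198.3 303.9] [0.305 0.191]
hook side 0.74 [332.3 200.9] [ 0.688 -0.389]
hook_seat top 0.91 [446.5 205.6] [ 0.576 -0.365]
hook_seat side 0.7 [364.3 154.2] [ 0.567 -0.36 ]
spare_a top 0.75 [273.4 187.4] [0.628 0.034]
spare_a top 0.74 [316.  245.4] [ 0.485 -0.093]
spare_a top 0.61 [321.8 210.5] [ 0.579 -0.1  ]
spare_a side 0.65 [254.3 264.7] [0.618 0.046]
spare_a side 0.58 [326.4 262.4] [ 0.487 -0.086]

[... 387 characters left out ...]
 -0.248]
oak_sample top 0.67 [344.  164.1] [ 0.713 -0.148]
oak_sample side 0.8 [280.6 225.5] [ 0.707 -0.15 ]
pale_sample top 0.86 [204.2 140.5] [0.74  0.234]
pale_sample side 0.67 [164.3 279.3] [0.742 0.234]
{'time_s': 1.6, 'qpos': array([-69.265,  18.392,  -4.019,  83.105,   1.294,  78.543,  -3.262]), 'joint_velocities': array([-0.126, -0.026,  0.002, -0.104,  0.015,  0.061,  0.027]), 'effort': array([  0.   , -49.109,  -0.403, -31.277,  -0.064,   0.034,   0.   ]), 'tool_pos': array([0.222, 0.611, 0.223]), 'tool_rot': array([179.995,   0.001, 160.075]), 'force': array([0.083, 0.704, 0.237]), 'wrist_torque': array([0.013, 0.019, 0.02 ]), 'grasp_force': 0.0, 'grip_width': 0.08708905453273041}
```

View pics/top0.png

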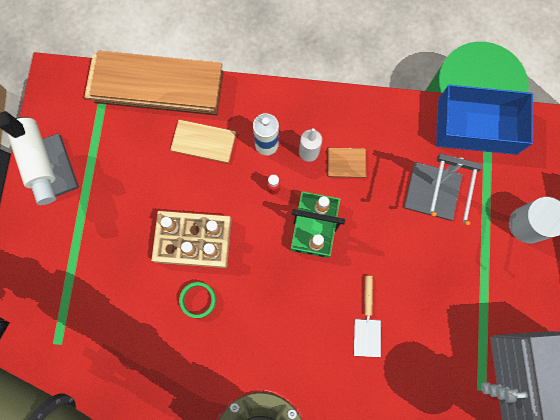

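View pics/side0.png

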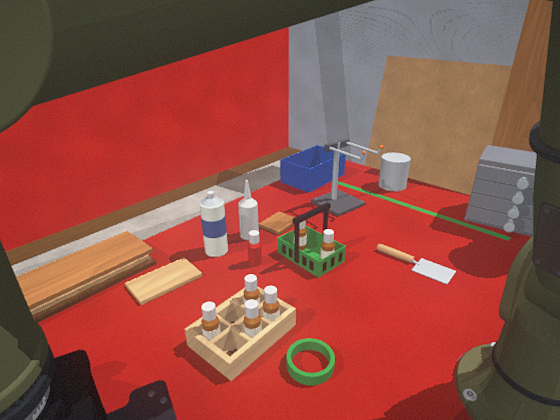

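The top view shows the rack at about (152-230, 210-268), with empty cells at (195,229) and (170,249). The basket is at (317,222) with caps at (323,202) and (318,240), and a red decoy stands at (273,183). The orange hook tips are at (433,213) and (468,222). The side view agrees.

```bash
cat > m.py <<'E'
from h import *
from scipy.optimize import least_squares
np.set_printoptions(precision=4,suppress=True)
def tri(a,b):
    r=least_squares(lambda P:np.r_[proj('top',P)-a,proj('side',P)-b],[.5,0,.15]);return r.x,np.abs(r.fun).max()
def blobs(im,lo,hi,box,amin=8):
    m=cv2.inRange(cv2.cvtColor(im,cv2.COLOR_RGB2HSV),lo,hi);z=np.zeros_like(m);x0,y0,x1,y1=box;z[y0:y1,x0:x1]=m[y0:y1,x0:x1]
    n,_,s,c=cv2.connectedComponentsWithStats(z);return [(c[i].round(1),s[i,4]) for i in range(1,n) if s[i,4]>=amin]
if __name__=='__main__':
    t=cams.read_camera('top');s=cams.read_camera('side')
    print('orange top',blobs(t,(8,150,120),(22,255,255),(420,195,485,235),3));print('orange side',blobs(s,(8,150,120),(22,255,255),(350,135,395,165),3))
    W=((0,0,165),(180,60,255))
    for n,im,c,bx in(('rack',t,'top',(145,200,240,275)),('bask',t,'top',(285,185,350,262)),('rack',s,'side',(185,265,300,340)),('bask',s,'side',(275,200,350,250))):
        for b,a in blobs(im,*W,bx):print('white',n,c,b,a,onz(c,b,.097 if n=='rack' else .093)[:2])
    for n in('rack_hole1','spare_a','basket_grip','hook_seat'):
      for c in('top','side'):
        for r in finder.tip_of(n,c)[:4]:print(n,c,round(r['p'],2),r['xy'])
    for n in('rack','basket','hook'):
      for c in('top','side'):
        for r in finder.masks_of(n,c)[:1]:
            m=r['mask'].astype(np.uint8);np.save(f'{n}_{c}.npy',m);print(n,c,r['p'],m.sum(),cv2.minAreaRect(cv2.findNonZero(m)))
    cv2.imwrite('pics/z.png',cv2.resize(np.hstack([t[195:275,145:245],t[185:265,285:355],t[145:225,400:490]])[:,:,::-1],None,fx=3,fy=3,interpolation=cv2.INTER_CUBIC))
E
python3 m.py
```

```text
orange top [(array([481., 214.]), np.int32(9)), (array([433.4, 213.5]), np.int32(17)), (array([467.4, 222.5]), np.int32(17))]
orange side [(array([380.8, 146.1]), np.int32(10)), (array([363.5, 152. ]), np.int32(10))]
white rack top [166.1 221.9] 103 [0.491  0.2817]
white rack top [196. 217.] 9 [0.5106 0.2109]
white rack top [222.3 218.9] 26 [0.5126 0.1465]
white rack top [211.8 225.5] 103 [0.4937 0.1698]
white rack top [173.6 229.8] 30 [0.4735 0.2608]
white rack top [217.3 233.7] 22 [0.4751 0.154 ]
white rack top [186.5 246.9] 104 [0.4353 0.2238]
white rack top [208.9 248.4] 107 [0.4373 0.1695]
white rack top [193.7 253.3] 23 [0.4218 0.2044]
white rack top [214.9 256. ] 16 [0.4206 0.1528]
white rack top [189.2 261.1] 204 [0.402  0.2126]
white bask top [323.6 201.3] 89 [ 0.5833 -0.0962]
white bask top [323.  212.2] 12 [ 0.5558 -0.0971]
white bask top [317.9 239.4] 95 [ 0.4872 -0.0905]
white rack side [250.4 282.1] 175 [0.4851 0.1806]
white rack side [270.2 293.8] 194 [0.4301 0.1795]
white rack side [251.3 307.3] 240 [0.4296 0.2308]
white rack side [208.6 310.6] 223 [0.4818 0.29  ]
whi
[... 1155 characters left out ...]
31121826172, 239.28277587890625), (75.0731201171875, 51.90342712402344), 4.763641834259033)
rack side 0.63 4440 ((240.91326904296875, 325.34344482421875), (70.71041107177734, 105.10579681396484), 48.21548080444336)
basket top 0.7 2208 ((315.9308166503906, 224.65977478027344), (52.15964889526367, 61.60201644897461), 10.885527610778809)
basket side 0.94 2142 ((311.91973876953125, 243.4708251953125), (63.97652816772461, 66.99713897705078), 64.98310089111328)
hook top 0.82 3252 ((441.7048645019531, 186.5438995361328), (68.65570831298828, 64.32543182373047), 12.094757080078125)
hook side 0.72 1435 ((346.7056579589844, 176.7995147705078), (57.091129302978516, 78.3540267944336), 13.535857200622559)
```

View pics/z.png

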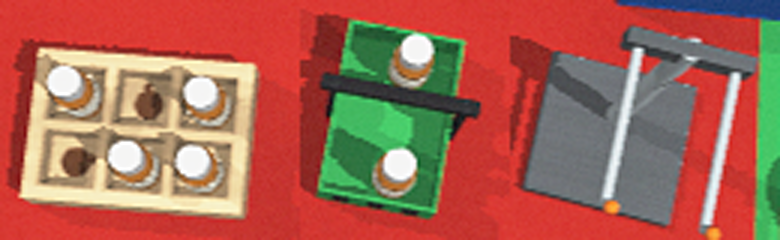

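```bash
cat > f.py <<'E'
from m import *
from scipy.optimize import minimize
t=cams.read_camera('top');s=cams.read_camera('side');ims=dict(top=t,side=s)
def T(p,P):
    c,q=np.cos(p[2]),np.sin(p[2]);return [(p[0]+c*x-q*y,p[1]+q*x+c*y,z) for x,y,z in P]
def box(cx,cy,hx,hy,z0,z1):return [(cx+a*hx,cy+b*hy,z) for a in(-1,1) for b in(-1,1) for z in(z0,z1)]
def sil(c,p,boxes,S=8):
    m=np.zeros((420,560),np.float32);big=np.zeros((420*S//1,560*S),np.uint8)
    for b in boxes:
        q=np.array([proj(c,P) for P in T(p,b)]);h=cv2.convexHull(((q+.5)*S).astype(np.int32));cv2.fillConvexPoly(big,h,255)
    return cv2.resize(big,(560,420),interpolation=cv2.INTER_AREA)/255.
def fit(p0,boxes,masks,step=(.008,.008,.06)):
    def cost(p):return sum(np.abs(sil(c,p,boxes)-m)[w>0].sum() for c,m,w in masks)
    sim=np.vstack([p0]+[np.array(p0)+np.eye(3)[i]*step[i] for i in range(3)])
    r=minimize(cost,p0,method='Nelder-Mead',options=dict(initial_simplex=sim,maxiter=70,xatol=2e-4,fatol=.5));return r.x,r.fun
def win(x0,y0,x1,y1):
    w=np.zeros((420,560),np.uint8);w[y0:y1,x0:x1]=1;return w
hsv={c:cv2.cvtColor(ims[c],cv2.COLOR_RGB2HSV).astype(int) for c in ims}
def wood(c):
    h=hsv[c];return ((h[...,0]>11)&(h[...,0]<35)&(h[...,2]>40)|((h[...,1]<110)&(h[...,2]>150))).astype(float)
def fill(m,w):
    m=(m*w).astype(np.uint8);k=max(cv2.findContours(m,0,1)[0],key=cv2.contourArea);o=np.zeros_like(m);cv2.drawContours(o,[k],-1,1,-1);return o.astype(float)
if __name__=='__main__':
    wt=win(140,200,245,280);mt=fill(wood('top'),wt)
    rp,rf=fit([.462,.226,0.],[box(0,0,.064,.092,0,.045)],[('top',mt,wt)]);print('rack',rp[:2],np.degrees(rp[2]),rf,mt.sum())
    for n,x,y in(('h2',-.028,.056),('h4',.028,0)):
        P=T(rp,[(x,y,.045)])[0];print(n,np.array(P),proj('top',P),proj('side',P))
    # bar: dark pixels
    ms=[]
    for c,w in(('top',win(286,205,352,225)),('side',win(288,198,335,222))):
        ms.append((c,(hsv[c][...,2]<75).astype(float),w))
    for M in(ms,ms[:1],ms[1:]):
        bp,bf=fit([.535,-.083,-.17],[box(0,0,.006,.064,.126,.140)]+([box(0,s*.053,.005,.005,.05,.126) for s in(-1,1)]),M);print('bar',bp[:2],np.degrees(bp[2]),bf,[m[w>0].sum() for c,m,w in M])
    for a,b in(((323.6,201.3),(302,224.9)),((317.9,239.4),(328.1,235.3)),((166.1,221.9),(208.6,310.6)),((211.8,225.5),(250.4,282.1)),((186.5,246.9),(251.3,307.3)),((208.9,248.4),(270.2,293.8)),((433.4,213.5),(363.5,152)),((467.4,222.5),(380.8,146.1))):print(tri(a,b))
    o=t.copy()
    def dr(c,im,p,P):
        q=np.array([proj(c,x) for x in T(p,P)]).round().astype(int)
        for u in q:im[u[1],u[0]]=(255,0,255)
    for c in ims:
        im=ims[c].copy();g=np.linspace(-1,1,30)
        dr(c,im,rp,[(.064*a,.092*b,.045) for u in g for a,b in((u,1),(u,-1),(1,u),(-1,u))]);dr(c,im,bp,[(x,.064*u,.14) for u in g for x in(-.006,.006)]+[(.075*a,.05*b,.048) for u in g for a,b in((u,1),(u,-1),(1,u),(-1,u))])
        y0,x0=(190,140) if c=='top' else (190,180)
        globals()['o_'+c]=cv2.resize(im[y0:y0+(90 if c=='top' else 190),x0:x0+(215 if c=='top' else 180)],None,fx=3,fy=3,interpolation=cv2.INTER_NEAREST)
    a,b=o_top,o_side;b=cv2.resize(b,None,fx=.58,fy=.58);a=a[:270]
    H=np.zeros((600,645,3),np.uint8);H[:270,:645]=a;H[270:270+b.shape[0],:b.shape[1]]=b[:330];cv2.imwrite('pics/ov.png',H[:,:,::-1])
E
python3 f.py
```

```text
rack [0.4652 0.2266] 1.3340161703021765 76.51372549019607 3827.0
h2 [0.4359 0.2819 0.045 ] [166.9884 247.0695] [230.2026 341.1183]
h4 [0.4932 0.2272 0.045 ] [191.6947 226.9534] [232.1097 311.4487]Traceback (most recent call last):
  File "f.py", line 33, in <module>
    bp,bf=fit([.535,-.083,-.17],[box(0,0,.006,.064,.126,.140)]+([box(0,s*.053,.005,.005,.05,.126) for s in(-1,1)]),M);print('bar',bp[:2],np.degrees(bp[2]),bf,[m[w>0].sum() for c,m,w in M])
          ~~~^^^^^^^^^^^^^^^^^^^^^^^^^^^^^^^^^^^^^^^^^^^^^^^^^^^^^^^^^^^^^^^^^^^^^^^^^^^^^^^^^^^^^^^^^^^^^^^^^^^^^^^^
  File "f.py", line 15, in fit
    r=minimize(cost,p0,method='Nelder-Mead',options=dict(initial_simplex=sim,maxiter=70,xatol=2e-4,fatol=.5));return r.x,r.fun
    res = _minimize_neldermead(fun, x0, args, callback, bounds=bounds,
                               **options)
    fxr = func(xr)
    fx = function(np.copy(x), *(wrapper_args + args))
  File "f.py", line 13, in cost
    def cost(p):return sum(np.abs(sil(c,p,boxes)-m)[w>0].sum() for c,m,w in masks)
                       ~~~^^^^^^^^^^^^^^^^^^^^^^^^^^^^^^^^^^^^^^^^^^^^^^^^^^^^^^^^
  File "f.py", line 13, in <genexpr>
    def cost(p):return sum(np.abs(sil(c,p,boxes)-m)[w>0].sum() for c,m,w in masks)
                                  ~~~^^^^^^^^^^^
  File "f.py", line 10, in sil
    q=np.array([proj(c,P) for P in T(p,b)]);h=cv2.convexHull(((q+.5)*S).astype(np.int32));cv2.fillConvexPoly(big,h,255)
                ~~~~^^^^^
  File "h.py", line 6, in proj
    k=cams.calibration(c);E=np.array(k['extrinsics']);p=E[:3,:3]@np.array(P)+E[:3,3]
ValueError: time passes only in moves, steps and waits
```

```bash
python3 - <<'E'
s=open('h.py').read()
s=s.replace("def snap","_C={c:cams.calibration(c) for c in('top','side')}\ndef snap",1).replace("k=cams.calibration(c)","k=_C[c]")
open('h.py','w').write(s)
E
python3 f.py
```

```text
rack [0.4652 0.2266] 1.3340161703021765 77.60392156862744 3825.0
h2 [0.4359 0.2819 0.045 ] [166.9884 247.0695] [230.2026 341.1183]
h4 [0.4932 0.2272 0.045 ] [191.6947 226.9534] [232.1097 311.4487]
bar [ 0.536  -0.0821] -4.515909922083128 182.2549019607843 [np.float64(312.0), np.float64(234.0)]
bar [ 0.536 -0.084] -5.360207924354533 66.7843137254902 [np.float64(312.0)]
bar [ 0.534  -0.0758] -3.034748469248256 95.73725490196078 [np.float64(234.0)]
(array([ 0.5859, -0.0992,  0.0719]), np.float64(1.1647262257974944))
(array([ 0.4894, -0.091 ,  0.082 ]), np.float64(0.18980354782564746))
(array([0.4921, 0.2837, 0.0864]), np.float64(0.22698576372150114))
(array([0.4955, 0.1714, 0.086 ]), np.float64(0.0003253762075416944))
(array([0.4362, 0.2251, 0.0893]), np.float64(0.0356900711456376))
(array([0.4386, 0.171 , 0.0868]), np.float64(0.010119111499278688))
(array([ 0.5517, -0.3309,  0.222 ]), np.float64(0.40345737166200024))
(array([ 0.5394, -0.406 ,  0.2229]), np.float64(0.6177750482892179))
```

View pics/ov.png

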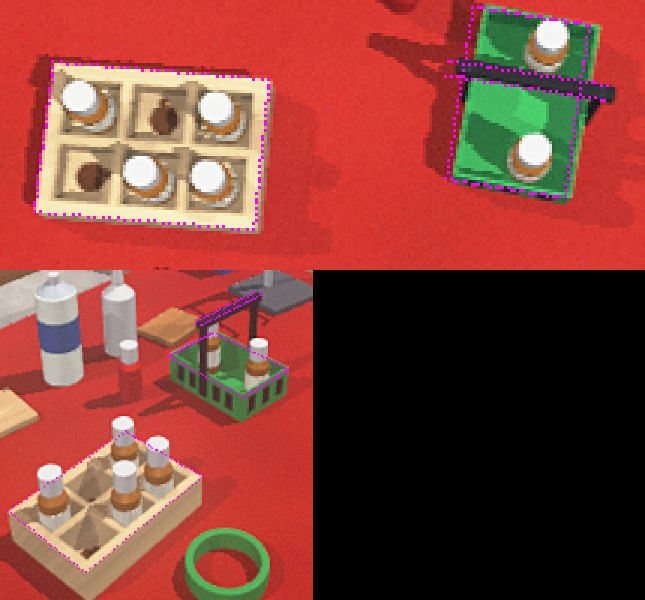

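The overlay matches the rack in both views, and the rack caps sit at the predicted cells to about 1 mm. The empty cells are 2 at (.436,.282) and 4 at (.493,.227). The near spare is at (.489,-.091) and the far one at (.585,-.097). Next I move.

```bash
python3 -m creep '.038 -.0435 0 3 .087;.038 -.0435 0 3 .087;.038 -.0435 0 3 .087;.038 -.0435 0 3 .087;.038 -.0435 0 3 .087;.038 -.0435 0 3 .06;.005 -.055 0 0 .05;.005 -.055 0 0 .05'; python3 -m creep '.005 -.055 0 0 .05;.005 -.055 0 0 .05;.005 -.055 0 0 .05;.005 -.055 0 0 .05;.005 -.055 0 0 .05;.004 -.056 -.03 0 .05;0 0 0 0 .05;0 0 0 0 .05'
```

```text
time_s: 3.6
tool_pos: [0.4601, 0.2381, 0.2226]
tool_rot: [180.0, 0.0, 178.0]
force: [0.4, -1.5, 0.6]
grip_width: 0.0645
grasp_force: 0.0
time_s: 4.6
tool_pos: [0.4885, -0.0894, 0.1932]
tool_rot: [180.0, 0.0, 178.1]
force: [-0.5, 1.2, 0.6]
grip_width: 0.0498
grasp_force: 0.0
```

```bash
python3 -m creep '0 -.0015 -.03 0 .05;0 0 -.03 0 .05;0 0 -.03 0 .05;0 0 -.018 0 .05;0 0 -.009 0 .05;0 0 0 0 .05;0 0 0 0 .02;0 0 0 0 .02' 12;python3 -m creep '0 0 0 0 .02;0 0 0 0 .02;0 0 0 0 .02'
```

```text
time_s: 5.6
tool_pos: [0.4892, -0.0913, 0.077]
tool_rot: [180.0, 0.1, 178.1]
force: [1.0, 0.4, -0.2]
grip_width: 0.0371
grasp_force: 0.0
time_s: 5.98
tool_pos: [0.4888, -0.0914, 0.0765]
tool_rot: [180.0, 0.0, 178.1]
force: [0.7, 0.2, 2.5]
grip_width: 0.0258
grasp_force: 12.0
```

```bash
python3 -c "
from h import *
t=snap('top','a');s=snap('side','b')
cv2.imwrite('pics/g1.png',cv2.resize(np.hstack([t[170:290,250:400],s[160:280,240:390]])[:,:,::-1],None,fx=2.6,fy=2.6))"
```

```text
(no output)
```

View pics/g1.png

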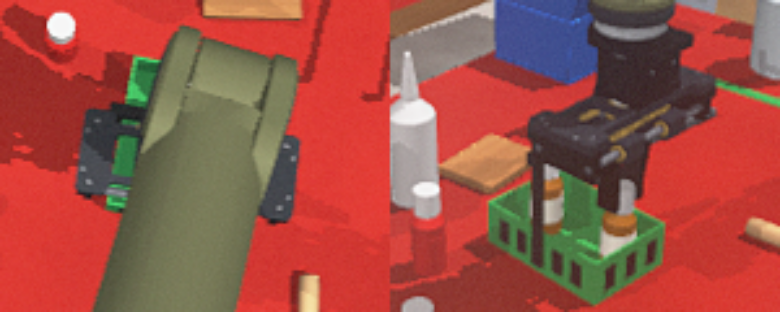

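```bash
python3 -m creep '0 0 .01 0 .02;0 0 .03 0 .02;0 0 .04 0 .02;0 0 .04 0 .02;-.005 .03 0 1 .02;-.008 .053 0 1 .02;-.008 .053 0 1 .02;-.008 .053 0 0 .02' 15;python3 -m creep '-.008 .053 0 0 .02;-.008 .053 0 0 .02;-.006 .05 0 0 .02;-.002 .028 0 0 .02;0 0 0 0 .02;0 0 0 0 .02;0 0 0 0 .02'
python3 -c "
from h import *
t=snap('top','a');s=snap('side','b')
cv2.imwrite('pics/g2.png',cv2.resize(np.hstack([t[180:300,120:270],s[240:400,160:310][:120]])[:,:,::-1],None,fx=2.6,fy=2.6))"
```

```text
time_s: 7.08
tool_pos: [0.459, 0.0989, 0.1966]
tool_rot: [180.0, 0.0, -179.0]
force: [0.3, 1.0, -1.6]
grip_width: 0.0253
grasp_force: 15.0
time_s: 7.95
tool_pos: [0.436, 0.2801, 0.1963]
tool_rot: [-180.0, 0.0, -179.1]
force: [-0.7, 1.0, -0.4]
grip_width: 0.0259
grasp_force: 15.0
```

View pics/g2.png

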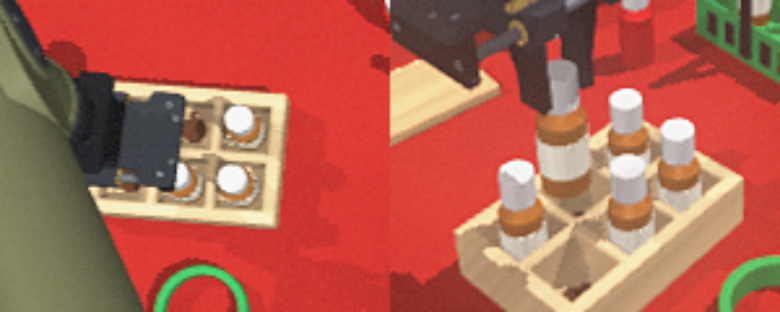

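```bash
python3 -m creep '0 .002 -.02 0 .02;0 0 -.03 0 .02;0 0 -.03 0 .02;0 0 -.015 0 .02;0 0 -.01 0 .02;0 0 -.005 0 .02;0 0 0 0 .02;0 0 0 0 .02';python3 -m creep '0 0 -.002 0 .02;0 0 -.002 0 .02;0 0 -.001 0 .02;0 0 0 0 .02;0 0 0 0 .02'
```

```text
time_s: 9.05
tool_pos: [0.436, 0.284, 0.0869]
tool_rot: [179.9, 0.1, -178.9]
force: [-0.1, -0.1, -0.3]
grip_width: 0.0252
grasp_force: 15.0
time_s: 9.68
tool_pos: [0.4355, 0.2836, 0.0811]
tool_rot: [180.0, 0.0, -178.9]
force: [-0.7, -1.1, -0.7]
grip_width: 0.0253
grasp_force: 15.0
```

```bash
python3 -m creep '0 0 -.001 0 .02;0 0 -.0005 0 .02;0 0 0 0 .02;0 0 0 0 .02'
```

```text
time_s: 10.18
tool_pos: [0.436, 0.2839, 0.0804]
tool_rot: [180.0, 0.1, -178.9]
force: [0.0, -0.4, 5.3]
grip_width: 0.0254
grasp_force: 15.0
```

```bash
python3 -m creep '0 0 0 0 .04;0 0 0 0 .04;0 0 .01 0 .04;0 0 .03 0 .04;0 0 .04 0 .04;.01 -.02 .035 0 .04;.022 -.056 0 -1 .05;.022 -.056 0 -1 .05';python3 -m creep '.022 -.056 0 -1 .05;.022 -.056 0 -1 .05;.022 -.056 0 0 .05;.022 -.056 0 0 .05;.007 -.025 0 0 .05;0 0 0 0 .05;0 0 0 0 .05'
```

```text
time_s: 11.18
tool_pos: [0.4903, 0.1506, 0.196]
tool_rot: [179.9, 0.1, 179.1]
force: [1.5, -0.5, 0.8]
grip_width: 0.0481
grasp_force: 0.0
time_s: 12.05
tool_pos: [0.5844, -0.0959, 0.1947]
tool_rot: [179.9, -0.0, 177.2]
force: [0.8, 0.4, -0.3]
grip_width: 0.05
grasp_force: 0.0
```

```bash
python3 -c "
from m import *
t=cams.read_camera('top');s=cams.read_camera('side')
W=((0,0,165),(180,60,255))
print(blobs(t,*W,(145,200,240,275),60),blobs(t,*W,(285,185,350,262),20))
for a in blobs(t,*W,(145,200,240,275),60):print(onz('top',a[0],.088))
print(blobs(s,*W,(185,265,300,345),60),blobs(s,*W,(285,185,350,262),20))
"
```

```text
[(array([210. , 216.9]), np.int32(147)), (array([165.5, 221.6]), np.int32(84)), (array([211.7, 225.5]), np.int32(108)), (array([161.2, 244.6]), np.int32(85)), (array([186.6, 247. ]), np.int32(108)), (array([208.8, 248.5]), np.int32(110)), (array([197.6, 261.8]), np.int32(203))] []
[0.5161 0.1783 0.088 ]
[0.493  0.2853 0.088 ]
[0.4952 0.1713 0.088 ]
[0.4356 0.2874 0.088 ]
[0.4362 0.2251 0.088 ]
[0.4382 0.171  0.088 ]
[0.4032 0.1937 0.088 ]
[(array([250.4, 282.2]), np.int32(185)), (array([270.2, 294. ]), np.int32(206)), (array([251.4, 307.6]), np.int32(253)), (array([207.2, 310. ]), np.int32(175)), (array([271. , 315.2]), np.int32(104)), (array([226.3, 325.2]), np.int32(205)), (array([252.4, 330.7]), np.int32(123)), (array([209. , 333.9]), np.int32(101))] [(array([302.1, 224.8]), np.int32(33)), (array([302.6, 240.4]), np.int32(56))]
```

```bash
python3 -m creep '0 -.0015 -.03 0 .05;0 0 -.03 0 .05;0 0 -.03 0 .05;0 0 -.018 0 .05;0 0 -.0095 0 .05;0 0 0 0 .05;0 0 0 0 .02;0 0 0 0 .02' 12;python3 -m creep '0 0 0 0 .02;0 0 0 0 .02;0 0 0 0 .02'
```

```text
time_s: 13.15
tool_pos: [0.5852, -0.099, 0.0781]
tool_rot: [180.0, 0.1, 177.1]
force: [0.2, -0.3, -0.2]
grip_width: 0.0369
grasp_force: 0.0
time_s: 13.52
tool_pos: [0.5848, -0.0989, 0.0775]
tool_rot: [180.0, 0.0, 177.1]
force: [-0.1, 0.9, 1.7]
grip_width: 0.0255
grasp_force: 11.9
```

```bash
python3 -m creep '0 0 .01 0 .02;0 0 .03 0 .02;0 0 .045 0 .02;0 0 .04 0 .02;0 .03 0 1 .02;0 .05 0 1 .02;0 .05 0 1 .02;-.022 .05 0 1 .02' 15;python3 -m creep '-.022 .05 0 0 .02;-.022 .05 0 0 .02;-.022 .035 0 0 .02;-.004 .011 0 0 .02;0 0 0 0 .02;0 0 0 0 .02;0 0 0 0 .02'
```

```text
time_s: 14.52
tool_pos: [0.5628, 0.0826, 0.2024]
tool_rot: [-180.0, 0.1, -178.9]
force: [0.5, 0.7, -0.6]
grip_width: 0.0259
grasp_force: 14.9
time_s: 15.4
tool_pos: [0.4934, 0.2254, 0.2022]
tool_rot: [-180.0, 0.0, -179.1]
force: [-0.1, 0.4, -0.4]
grip_width: 0.0256
grasp_force: 14.9
```

```bash
python3 -m creep '0 .001 -.02 0 .02;0 0 -.03 0 .02;0 0 -.03 0 .02;0 0 -.02 0 .02;0 0 -.01 0 .02;0 0 -.005 0 .02;0 0 0 0 .02;0 0 0 0 .02';python3 -m creep '0 0 -.002 0 .02;0 0 -.002 0 .02;0 0 -.001 0 .02;0 0 -.0005 0 .02;0 0 0 0 .02;0 0 0 0 .02'
```

```text
time_s: 16.4
tool_pos: [0.4931, 0.2284, 0.088]
tool_rot: [179.9, 0.1, -178.9]
force: [0.4, -0.2, 0.0]
grip_width: 0.0256
grasp_force: 14.9
time_s: 17.15
tool_pos: [0.4925, 0.2281, 0.0816]
tool_rot: [180.0, 0.0, -178.9]
force: [-0.0, 0.1, -0.7]
grip_width: 0.0258
grasp_force: 14.9
```

```bash
python3 -m creep '0 0 -.001 0 .02;0 0 -.0005 0 .02;0 0 0 0 .02;0 0 0 0 .02'
```

```text
time_s: 17.65
tool_pos: [0.4933, 0.2287, 0.0813]
tool_rot: [179.9, 0.1, -178.9]
force: [-0.2, 1.1, 5.7]
grip_width: 0.0257
grasp_force: 14.9
```

```bash
python3 -m creep '0 0 0 0 .04;0 0 0 0 .04;0 0 .01 0 .04;0 0 .03 0 .04;0 0 .04 0 .04;0 .01 .05 0 .04;-.02 .05 .02 -8 .05;-.02 .055 0 -8 .05';python3 -m creep '-.02 .055 0 -8 .05;-.01 .05 0 -8 .05;-.01 .04 0 -8 .05;0 0 0 -8 .05;0 0 0 -8 .05;0 0 0 -8 .05;0 0 0 -8 .05;0 0 0 -8 .05'
cat > n.py <<'E'
from f import *
for c in ims:cv2.imwrite(f'pics/n{c}.png',ims[c][:,:,::-1])
W=((0,0,165),(180,60,255))
for a,k in blobs(t,*W,(145,200,240,275),60):print('cap',a,k,onz('top',a,.087)[:2])
print(blobs(s,*W,(185,265,300,345),60))
g={c:(((hsv[c][...,0]>45)&(hsv[c][...,0]<85)&(hsv[c][...,1]>80))|(hsv[c][...,2]<60)).astype(float) for c in ims}
w=win(285,185,352,262);gs=win(270,195,352,280)
B=[box(0,0,.075,.05,0,.048),box(0,0,.006,.064,.126,.14)]+[box(0,k*.053,.005,.004,.02,.126) for k in(-1,1)]
for M in([('top',g['top'],w)],[('side',g['side'],gs)],[('top',g['top'],w),('side',g['side'],gs)]):
    p,f=fit([.536,-.086,-.12],B,M);print('basket',p[:2],np.degrees(p[2]),f,[m[ww>0].sum() for _,m,ww in M])
o=[]
for c,(x0,y0) in(('top',(280,180)),('side',(260,185))):
    im=cv2.resize(ims[c][y0:y0+100,x0:x0+100],None,fx=4,fy=4)
    for b in B[:2]:
        for u in T(p,b):
            q=((proj(c,u)-(x0,y0)+.5)*4).round().astype(int);cv2.circle(im,tuple(int(v) for v in q),3,(255,0,255),-1)
    o.append(im)
cv2.imwrite('pics/bk.png',np.hstack(o)[:,:,::-1])
E
python3 n.py
```

```text
time_s: 18.65
tool_pos: [0.4538, 0.3443, 0.2337]
tool_rot: [179.7, 0.2, 164.6]
force: [0.5, 0.4, -0.5]
grip_width: 0.0484
grasp_force: 0.0
time_s: 19.65
tool_pos: [0.4125, 0.488, 0.2306]
tool_rot: [180.0, 0.0, 100.8]
force: [0.6, -0.0, 0.1]
grip_width: 0.0504
grasp_force: 0.0
cap [166.1 221.9] 103 [0.4926 0.284 ]
cap [187.3 224.3] 105 [0.4921 0.2314]
cap [211.8 225.5] 106 [0.4954 0.1712]
cap [162.  244.9] 106 [0.4352 0.2856]
cap [186.6 246.9] 105 [0.4365 0.2254]
cap [208.8 248.4] 108 [0.4385 0.1712]
cap [210.3 262.9] 76 [0.4039 0.163 ]
[(array([250.4, 282.1]), np.int32(187)), (array([270.1, 294. ]), np.int32(209)), (array([229.6, 297. ]), np.int32(215)), (array([251.3, 307.7]), np.int32(259)), (array([208.7, 310.7]), np.int32(239)), (array([271.1, 315.3]), np.int32(105)), (array([223.2, 327.1]), np.int32(434)), (array([252.2, 330.8]), np.int32(125))]
basket [ 0.5363 -0.0828] -5.041773632133578 113.42352941176469 [np.float64(2453.0)]
basket [ 0.5378 -0.0828] -4.829646483850763 966.7803921568627 [np.float64(1733.0)]
basket [ 0.5369 -0.0825] -4.827628004574577 1094.321568627451 [np.float64(2453.0), np.float64(1733.0)]
```

View pics/bk.png

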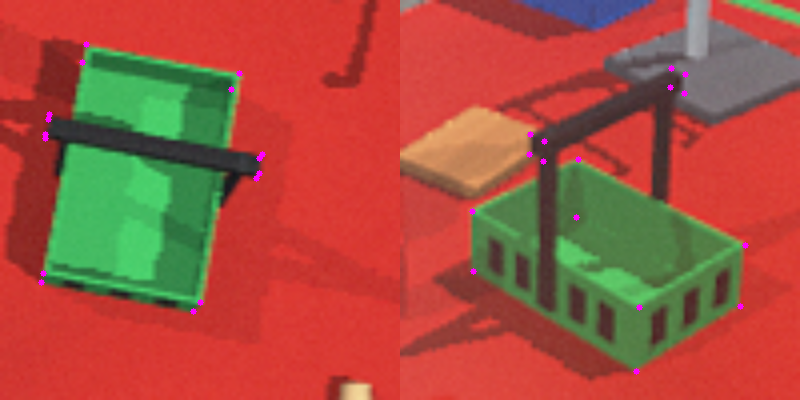

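View pics/nside.png

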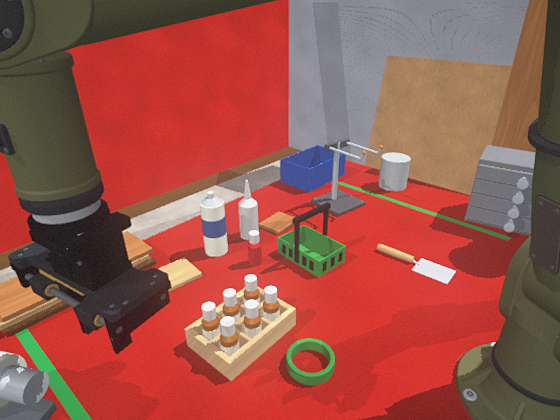

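All six cells now hold bottles (side view, around (208-270, 282-327)) and the four originals have not moved. The basket fit lands on its corners. Next is the hook pose.

```bash
cat > k.py <<'E'
from f import *
m={}
for c in ims:
    h=hsv[c];m[c]=(((h[...,1]<70)&(h[...,2]>125))|((h[...,0]>7)&(h[...,0]<24)&(h[...,1]>120)&(h[...,2]>120))).astype(float)
B=[box(-.07,k*.038,.07,.004,.196,.204) for k in(-1,1)]+[box(-.14,k*.038,.004,.004,.2,.228) for k in(-1,1)]
wt=win(425,168,480,228)
wt[:,479:]=0
ws=win(352,140,388,160)
for M in([('top',m['top'],wt)],[('side',m['side'],ws)],[('top',m['top'],wt),('side',m['side'],ws)]):
    p,f=fit([.683,-.39,-.18],B,M);print('hook',p[:2],np.degrees(p[2]),f,[a[w>0].sum() for _,a,w in M],'seat',T(p,[(-.108,0,.204)])[0],'tipmid',T(p,[(-.14,0,.204)])[0])
    if len(M)==1 and M[0][0]=='top':pt=p
o=[]
for c,(x0,y0) in(('top',(400,145)),('side',(310,120))):
    im=cv2.resize(ims[c][y0:y0+100,x0:x0+100],None,fx=4,fy=4)
    for b in B:
        for u in T(p,b):
            q=((proj(c,u)-(x0,y0)+.5)*4).round().astype(int);cv2.circle(im,tuple(int(v) for v in q),2,(255,0,255),-1)
    o.append(im)
cv2.imwrite('pics/hk.png',np.hstack(o)[:,:,::-1])
E
python3 k.py
```

```text
hook [ 0.6871 -0.3918] -9.085915017243392 243.53333333333333 [np.float64(568.0)] seat (np.float64(0.5804556444033493), np.float64(-0.37479426008415617), 0.204) tipmid (np.float64(0.5488571593855707), np.float64(-0.3697409696134614), 0.204)
hook [ 0.6889 -0.3965] -10.393944079664683 261.1294117647059 [np.float64(444.0)] seat (np.float64(0.5826908211212989), np.float64(-0.37699331294232447), 0.204) tipmid (np.float64(0.5512159236676795), np.float64(-0.37122002702491586), 0.204)
hook [ 0.6865 -0.3911] -8.788953992213887 510.95686274509796 [np.float64(568.0), np.float64(444.0)] seat (np.float64(0.5797705326891989), np.float64(-0.3746270207931235), 0.204) tipmid (np.float64(0.548146281262029), np.float64(-0.3697375707554253), 0.204)
```

View pics/hk.png

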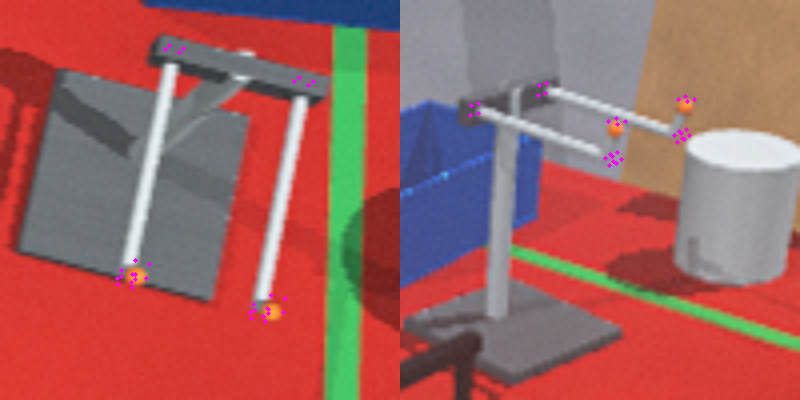

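```bash
python3 -m creep '.02 -.05 .01 -8 .05;.02 -.055 0 -8 .05;.014 -.058 0 0 .05;.014 -.058 0 0 .05;.014 -.058 0 0 .05;.014 -.058 0 0 .05;.014 -.058 0 0 .05;.007 -.058 0 0 .05';python3 -m creep '.007 -.058 0 0 .05;0 -.055 0 0 .05;0 -.006 0 0 .05;0 0 0 0 .05;0 0 0 0 .05'
```

```text
time_s: 20.85
tool_pos: [0.5299, 0.033, 0.2406]
tool_rot: [179.9, -0.0, 85.2]
force: [0.2, -0.5, -0.1]
grip_width: 0.0498
grasp_force: 0.0
time_s: 21.48
tool_pos: [0.5367, -0.0817, 0.24]
tool_rot: [-180.0, -0.0, 85.3]
force: [0.3, -0.2, 0.6]
grip_width: 0.0498
grasp_force: 0.0
```

The hook overlay fits in both views: yaw about -9°, seat about (.579,-.374), tip midpoint about (.547,-.369). Now I grip the bar.

```bash
python3 -m creep '0 -.001 -.04 0 .05;0 0 -.04 0 .05;0 0 -.03 0 .05;0 0 -.011 0 .05;0 0 -.005 0 .05;0 0 0 0 .05;0 0 0 0 .02;0 0 0 0 .005' 30;python3 -m creep '0 0 0 0 .005;0 0 0 0 .005;0 0 0 0 .005;0 0 0 0 .005'
```

```text
time_s: 22.48
tool_pos: [0.537, -0.0849, 0.1149]
tool_rot: [179.9, -0.0, 85.1]
force: [0.9, -1.1, 0.6]
grip_width: 0.0373
grasp_force: 0.0
time_s: 22.98
tool_pos: [0.5364, -0.0849, 0.1141]
tool_rot: [-180.0, 0.0, 85.1]
force: [0.3, 0.2, 0.5]
grip_width: 0.0112
grasp_force: 30.0
```

```bash
python3 -m creep '0 0 .01 0 .005;0 0 .025 0 .005;0 0 .03 0 .005;-.01 -.01 .03 0 .005;-.022 -.03 .022 -1 .005;-.022 -.04 0 -1 .005;-.022 -.04 0 -1 .005;-.02 -.04 0 -1.2 .005';python3 -m creep '.002 -.04 0 0 .005;.002 -.035 0 0 .005;.003 -.025 0 0 .005;.001 -.01 0 0 .005;0 0 0 0 .005;0 0 0 0 .005;0 0 0 0 .005;0 0 0 0 .005'
cat > b.py <<'E'
from m import *
import sys
t=cams.read_camera('top');s=cams.read_camera('side')
a=cv2.resize(t[140:290,390-90:500],None,fx=2,fy=2);b=cv2.resize(s[110:260,280:430],None,fx=2.6,fy=2.6)
H=np.zeros((400,800,3),np.uint8);H[:a.shape[0],:400]=a[:,:400];H[:390,400:790]=b;cv2.imwrite(f'pics/{sys.argv[1]}.png',H[:,:,::-1])
E
python3 b.py h1
```

```text
time_s: 23.98
tool_pos: [0.4396, -0.2462, 0.2317]
tool_rot: [179.9, -0.0, 80.8]
force: [0.1, -1.2, -2.5]
grip_width: 0.0115
grasp_force: 30.0
time_s: 24.98
tool_pos: [0.4488, -0.3542, 0.2312]
tool_rot: [180.0, -0.0, 80.9]
force: [-0.9, -0.5, -1.1]
grip_width: 0.0114
grasp_force: 30.0
```

View pics/h1.png

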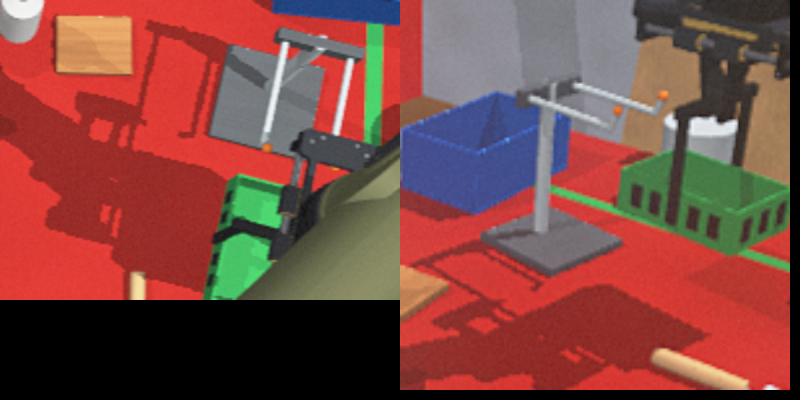

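The basket hangs level in the gripper and lined up with the prongs. The top view shows the tips at about (266,147) ahead of the bar, and the side view shows the bar above tip height. That is my tenth picture, so I continue by numbers.

```bash
python3 -m creep '.01 -.0016 0 0 .005;.015 -.0025 0 0 .005;.02 -.0033 0 0 .005;.02 -.0033 0 0 .005;.015 -.0025 0 0 .005;0 0 0 0 .005';python3 -m creep '.01 -.0016 0 0 .005;.015 -.0025 0 0 .005;.015 -.0025 0 0 .005;.01 -.0016 0 0 .005;0 0 0 0 .005;0 0 0 0 .005'
```

```text
time_s: 25.82
tool_pos: [0.5296, -0.3677, 0.2305]
tool_rot: [-179.9, 0.0, 81.0]
force: [0.2, 0.2, -1.1]
grip_width: 0.0116
grasp_force: 30.0
time_s: 26.58
tool_pos: [0.5778, -0.3766, 0.2312]
tool_rot: [-180.0, 0.0, 80.8]
force: [-0.2, 0.1, -1.7]
grip_width: 0.0117
grasp_force: 30.0
```

```bash
python3 -m creep '0 0 -.01 0 .005;0 0 -.01 0 .005;0 0 -.008 0 .005;0 0 -.005 0 .005;0 0 -.002 0 .005;0 0 0 0 .005;0 0 0 0 .005';python3 -m creep '0 0 -.0015 0 .005;0 0 -.001 0 .005;0 0 -.001 0 .005;0 0 0 0 .005;0 0 0 0 .005'
```

```text
time_s: 27.45
tool_pos: [0.5786, -0.3765, 0.1965]
tool_rot: [180.0, 0.0, 80.9]
force: [-0.4, 0.7, -2.3]
grip_width: 0.0117
grasp_force: 30.0
time_s: 28.08
tool_pos: [0.5785, -0.3763, 0.1927]
tool_rot: [180.0, 0.0, 80.9]
force: [0.1, -0.2, -1.5]
grip_width: 0.0116
grasp_force: 30.0
```

```bash
python3 -m creep '0 0 -.001 0 .005;0 0 -.0005 0 .005;0 0 0 0 .005;0 0 0 0 .005'
```

```text
time_s: 28.58
tool_pos: [0.5786, -0.3764, 0.192]
tool_rot: [180.0, 0.0, 80.9]
force: [-1.7, 1.8, 4.5]
grip_width: 0.0115
grasp_force: 30.0
```

```bash
python3 -m creep '0 0 0 0 .005;0 0 0 0 .005' 5; python3 -m creep '0 0 0 0 .016;0 0 0 0 .025;0 0 0 0 .035;0 0 0 0 .035;0 0 0 0 .035;0 0 0 0 .035;0 0 0 0 .035;0 0 0 0 .035';python3 -m creep '0 0 .005 0 .035;0 0 .015 0 .035;0 0 .03 0 .035;0 0 .04 0 .035;-.01 .02 .04 0 .035;-.03 .05 .01 0 .035;-.03 .05 0 0 .035;-.03 .05 0 0 .035';python3 -m creep '-.01 .055 0 0 .05;0 .055 0 0 .05;0 .055 0 0 .05;0 .05 0 0 .05;0 0 0 0 .05;0 0 0 0 .05;0 0 0 0 .05;0 0 0 0 .05'
cat > e.py <<'E'
from f import *
g={c:((hsv[c][...,0]>45)&(hsv[c][...,0]<85)&(hsv[c][...,1]>80)).astype(np.uint8) for c in ims}
for c,bx in(('top',(395,130,476,250)),('side',(300,150,430,240))):
    w=win(*[bx[0],bx[1],bx[2],bx[3]]);m=g[c]*w;q=cv2.findNonZero(m);print(c,cv2.boundingRect(q),q.reshape(-1,2).mean(0),m.sum())
w=win(340,165,420,245)
def B(z):return [box(0,0,.075,.05,z,z+.048)]
# predicted centre from seat
for z in(.078,):
    p=(.5785,-.3745,np.radians(-9.1))
    for c in ims:
        S=sil(c,p,B(z))>.5;print('pred',c,cv2.boundingRect(S.astype(np.uint8)),np.argwhere(S).mean(0)[::-1])
W=((0,0,165),(180,60,255))
for a,k in blobs(t,*W,(145,200,240,275),60):print('cap',a,k,onz('top',a,.087)[:2])
print(blobs(t,(8,150,120),(22,255,255),(420,195,485,235),3),get_obs()['time_s'])
E
python3 e.py; python3 -m creep '0 0 0 0 .05;0 0 0 0 .05;0 0 0 0 .05;0 0 0 0 .05;0 0 0 0 .05;0 0 0 0 .05;0 0 0 0 .05;0 0 0 0 .05'; python3 e.py | head -2
```

```text
time_s: 28.82
tool_pos: [0.5787, -0.3765, 0.1919]
tool_rot: [179.9, 0.0, 80.9]
force: [-2.0, 0.8, 5.8]
grip_width: 0.0119
grasp_force: 5.0
time_s: 29.82
tool_pos: [0.5785, -0.3763, 0.1911]
tool_rot: [180.0, 0.0, 80.9]
force: [0.5, -0.4, -0.5]
grip_width: 0.0353
grasp_force: 0.0
time_s: 30.82
tool_pos: [0.4777, -0.2056, 0.332]
tool_rot: [179.9, 0.0, 80.8]
force: [0.2, 0.7, -0.1]
grip_width: 0.0348
grasp_force: 0.0
time_s: 31.82
tool_pos: [0.4686, 0.0074, 0.3314]
tool_rot: [180.0, -0.0, 80.7]
force: [0.2, 0.6, -1.2]
grip_width: 0.0499
grasp_force: 0.0
top (410, 178, 57, 72) [438.4627 215.3774] 2451
side (331, 166, 99, 48) [365.478  185.5425] 1272
pred top (409, 178, 58, 73) [437.8036 214.0519]
pred side (332, 166, 60, 38) [361.1218 184.1549]
cap [166.4 222.2] 103 [0.4919 0.2832]
cap [187.  224.4] 95 [0.4917 0.2321]
cap [211.9 225.5] 96 [0.4954 0.171 ]
cap [161.5 244.7] 89 [0.4355 0.2869]
cap [186.6 247. ] 108 [0.4363 0.2253]
cap [208.8 248.5] 110 [0.4383 0.1712]
cap [191.9 261.5] 195 [0.4026 0.2077]
[(array([433.2, 213.5]), np.int32(18)), (array([481., 216.]), np.int32(5)), (array([467.4, 222.5]), np.int32(17))] 31.925
time_s: 32.92
tool_pos: [0.4685, 0.0087, 0.3311]
tool_rot: [180.0, 0.0, 80.9]
force: [0.4, 0.6, 0.2]
grip_width: 0.0497
grasp_force: 0.0
top (410, 178, 57, 72) [438.4235 215.3483] 2458
side (331, 166, 99, 48) [365.4032 185.5257] 1265
```

```bash
python3 -c "
from cell import ticket
print(ticket.sign_off())"
```

```text
the job is handed in; nothing more can be done
None
```

I set the two spare bottles upright in rack cells 2 and 4, hung the empty basket still across both prongs, and handed the job in at about 33 s; no verdict came back.

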